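Hook the guard rail onto the spice rack and swing it shut

TASK

Put the loose wooden guard rail back on the front of the spice rack: hold it swung out towards you, push its brass fork onto the headed post at the rack's left end until it bottoms, and keep it lightly pressed against the post while you swing it in until its pointed end snaps past the sprung roller at the right end and lies home against the stop. The catch can sit somewhat forward or back in its screw slots, so feel your way with a light push (5 to 8 N passes the roller) and stop as soon as it has snapped in, never forcing the rail against the stop. Leave it resting there, and do not knock or shift the jars and boxes in the rack.

Things in the scene. Friction and masses are not known exactly. Their poses are not given: they have to be found in the camera images.
- rail: loose dark-wood rail with brass ends, about 0.14 kg, 316 mm long; bar 16 mm wide, 18 mm high. Origin: middle of its underside; +y along it to the forked end, z up. The bar from y = -120 to +120 mm is plain; grip it across its width, firmly (60 N or more), or it slips.
- rail_fork (a point): on the rail, mid-height, y = +150 mm, 5 mm outside the fork slot's flat bottom: lies on the post's axis when the fork is bottomed. The fork opens towards rail +y; slot 13 mm wide, flared to about 20 mm at the mouth; prong tips at y = +166 mm, 31 mm wide outside.
- rail_tip (a point): on the rail, mid-height: apex (y = -150 mm) of its V-shaped brass point, 16 mm wide, 45 degrees each side; 300 mm from rail_fork
- rail_grip (a point): on the rail, mid-height, y = -45 mm: a good place to grip, 195 mm from the post's axis when the fork is seated; only low cartons stand behind it when the rail is home
- rack: wooden spice rack, fixed, 125 mm deep, 376 mm long. Origin: on the counter below the middle of the rail's home line; x to the back of the rack (away from the robot at yaw 0), y to its left end (the post), z up. Nominal home of the rail: axes parallel to the rack's, rail origin 58 mm above the rack's. Jars stand at x = 62 mm, to 115 mm high; only post and catch are in front of x = 38 mm.
- post (a point): on the post's axis (rack y = +150 mm), 67 mm high. Fixed steel pin, 10 mm diameter, between a brass collar (22 mm wide, top 58 mm high; the fork comes to rest on it) and a brass head (19 mm wide, underside 82 mm high): the fork goes on sideways between them, rail underside 58 to 64 mm high. Rail may stand swung out (free end to rack -x) by 0.2 to 0.8 rad while it is hooked on.
- catch_nominal (a point): middle position (rack y = -150 mm, 67 mm high) of the rail's point at home. The steel catch is screwed on through slots: it may stand up to 12 mm before or behind this along rack x; not measured, to be felt. In one piece it has a ledge 58 mm high, a rigid stop behind the rail's back face, and a sprung vertical roller (10 mm diameter), centred 5 mm in front (-x) of the home point.
- catch (a joint): travel (m) of the sprung roller away from the post: 0 free; 0.005 as the point passes (5 mm before home; first touch 10 mm before); 0.001 to 0.002 at home, the roller pulling the rail onto post and stop. Spring 3.6 N at 0, +0.6 N/mm; hard end 0.008: the rail jams if its fork is 3 mm off the post. Passing takes 5 to 8 N sideways at rail_grip, then the load drops; 3 N more on the stop is too much.
- spice_a: small spice jar, 45 mm wide, 102 mm high, standing loose in the rack; origin under its middle
- spice_b: small spice jar, 43 mm wide, 101 mm high, standing loose in the rack; origin under its middle
- herb_jar_3: small herb jar with a dark cap, 44 mm wide, 101 mm high, standing loose in the rack; origin under its middle
- box_yellow: small yellow carton, 31 x 36 mm, 74 mm high, standing loose in the rack; origin under its middle
- box_blue: small blue and white carton, 37 x 51 mm, 46 mm high, standing loose in the rack; origin under its middle

How it is judged:
On the way:
1. the fork is bottomed on the post, pressed against it, while the rail is still swung out (horizontal distance between rail_fork and post below 0.0035 m and contact force between rail and rack above 1 N and angle between the y axis of rail and the y axis of rack, either way round above 0.2 rad), for 0.2 s.
At the end, for the whole second after the job is handed in: fork bottomed on the post (within 4 mm), rail level on collar and ledge (within about 6 mm), its point in line within 15 mm (the catch's adjustment included) and held behind the sprung roller (roller pressed back 0.4 to 4 mm, rail and rack pressed together with over 6 N), at rest (horizontal distance between rail_fork and post below 0.004 m and z of rail_fork in the frame of rack between 0.062 and 0.074 m and z of rail_tip in the frame of rack between 0.062 and 0.074 m and x of rail_tip in the frame of rack between -0.0155 and 0.0155 m and value of joint catch between 0.0004 and 0.004 m and linear speed of rail below 0.02 m/s and contact force between rail and rack above 6 N); the robot touches nothing.
It fails at once if the rail is forced: more than 25 N between rail and rack, summed over post, roller, stop and ledge (about 18 N at rest at home) (contact force between rail and rack above 25 N).
It fails at once if the rail's point is brought to the catch while its fork is off the post (distance between rail_tip and catch_nominal below 0.03 m and horizontal distance between rail_fork and post above 0.008 m).
It fails at once if a jar or box in the rack is shifted by more than 15 mm (distance of any of spice_a, spice_b, herb_jar_3, box_yellow, box_blue from where it was at the start of the episode above 0.015 m).
It also fails if it takes over 64 s, if anything falls off the work surface, if the arm or the gripper's body presses on something with over 40 N, if the wrist force passes 120 N, or if a joint passes its speed limit or range.

ROBOT

A 7-joint arm with a two-finger parallel gripper is mounted at the origin on a cart in front of the work surface, level with it; the furniture and walls round the work are solid. World frame = base frame: x ahead of the robot, y to its left, z up, the work surface at z = 0. Lengths are in m, angles in rad, forces in N, time in s.
With the tool pointing down it reaches from about 0.4 to 0.875 m from the base axis. Payload 19.3 kg.
Tool frame: the origin (TCP) lies on the centre line of the jaws, within the pads' length; the fingertips stand 14 mm ahead of it and the grasp point (between the pads) lies 5 mm behind it (bot.tip_extent is the distance from the TCP to the fingertips, in m); z points along the fingers, y is the line along which they close (so a half turn about z gives the same grasp; the last joint's range is limited). The gripper opens to 85 mm and grips with 20 to 120 N. Pads are 22 mm wide; open, the fingers measure 114 mm over their backs; the gripper's body (76 mm by 85 mm) begins 54 mm behind the grasp point. The pads swing forward as they close: fully open they stand 13 mm farther back than shut.
Start: joints at [-1.412, 0.521, -0.036, 1.599, 0.021, 1.021, -0.113], TCP at [0.142, 0.609, 0.245] pointing down, gripper open.
Joint ranges: [-2.91, 2.91], [-0.3, 2.13], [-1.5, 1.42], [0.17, 2.43], [-1.26, 4.41], [0.16, 1.93], [-2.52, 2.52]. Speed limits (rad/s): [1.89, 1.89, 2.39, 2.39, 3.01, 3.01, 3.01].

INTERFACE

Orientations are given as [roll, pitch, yaw] about the fixed x, y, z axes, in that order (R = Rz(yaw) Ry(pitch) Rx(roll)).
In Python, from workcell import monitor, grab_frame, camera_model, bot gives the robot as it stands.
- The arm moves only by the tool move_arm, never from a script. Its argument "moves" is a list of rows, each a list of 4 numbers: the shift along the world's x, y, z in mm, then the turn about the world's z in rad. A call has 1 to 12 rows; each row is the pose to reach, as a shift and turn from the pose commanded when the call began; what a row does not reach only later rows make up. A row lasts 1/8 s, in which the tool goes at most 62.5 mm and 10.7 degrees, less where a joint would pass 70% of its speed; a pose out of reach is approached as far as the arm can. A call with a gripper value outside its range is refused whole. "gripper" is the opening, from 0 (shut) to 1 (fully open), set as the call begins (left out, the last holds). The fingers move at their own pace and stop on an object; "newtons" is the grip in N (left out, the last holds). Time passes only in rows, so rows that repeat a pose let the fingers close. It gives the time, the measured TCP pose, the force, the opening and the grip force at its end, in the units of the state.
- monitor.observe(): the state, without advancing time (a new reading comes with each control period).
- grab_frame(name): name is "scene" or "top"; returns the picture (480x640x3 uint8, blue, green, red); there is no depth.
- camera_model(name): a dict with "vfov" (degrees; the focal length in pixels is half the picture's height over the tangent of half this angle, whatever the lens; pixels are square), "cx", "cy" (the principal point, pixels), "R" (3x3) and "t" (3): a world point X has camera coordinates R X + t. Camera axes: x right, y down, z forward; pixel columns grow to the right and rows downward; lengths in m; the calibration is good to about 2 mm. A picture is of the moment at which its call begins. camera_model takes no time and is no camera call.
- bot.job_done(): hands the job in; it is judged then, once.
The state is a dict: "clock": time; "qpos": joint angles; "qd": joint speeds; "joint_efforts": joint torques, N m; "position": TCP position; "tool_rot": TCP orientation; "force": force on the tool from outside, world axes, zero at the start; "moment": the same for the moment, N m; "grip_width": finger opening in m; "finger_force": force on a finger pad.
Only numpy, scipy, OpenCV 4.12 (cv2) and the standard library are available. Lean on these libraries where they do the work, as an engineer would, in place of code of your own. Each camera call takes 0.05 s, during which the arm holds its last target. There are 200 camera calls.

## Working session

There is one attempt and no reset: what is moved stays moved. The work goes in short steps, Python scripts to look and compute and a tool call to move; the robot and the scene stay as the last step left them, time stands still between calls to the robot, and variables do not carry over. Pictures are saved under pics/ and viewed, at most 10 in all, crops included, and the job is handed in when it is done.

Besides the shell and the picture viewer there is one more tool, called as name(argument=value, ...) on one line, values as JSON. move_arm: Moves the arm, as the interface text tells. Its arguments: {"type":"object","properties":{"moves":{"type":"array","items":{"type":"array","items":{"type":"number"}}},"gripper":{"type":"number"},"newtons":{"type":"number"}},"required":["moves"]}

```bash
mkdir -p pics
python3 - <<'E'
from workcell import monitor, grab_frame, camera_model, bot
import cv2
for n in("scene","top"):
    cv2.imwrite(f"pics/{n}0.png",grab_frame(n)); m=camera_model(n); print(n,m)
print(monitor.observe())
E
```

```text
scene {'vfov': 42.73157131032998, 'cx': 320.2462182630453, 'cy': 239.1172138818682, 'R': array([[-0.94173719, -0.33616585, -0.011117  ],
       [-0.29073832,  0.83020552, -0.47563644],
       [ 0.16912212, -0.44469239, -0.87957171]]), 't': array([0.54268067, 0.2103149 , 1.02714678])}
top {'vfov': 46.51649513597529, 'cx': 307.40569552418395, 'cy': 239.77464767537174, 'R': array([[-0.00815574, -0.99984074,  0.01587356],
       [-0.99800183,  0.00714404, -0.06277991],
       [ 0.06265651, -0.01635386, -0.99790115]]), 't': array([-0.01143802,  0.5752577 ,  1.1330005 ])}
{'clock': 0.1, 'qpos': array([-1.41223   ,  0.52194559, -0.03635281,  1.59988842,  0.02120874,
        1.02109268, -0.11282089]), 'qd': array([ 1.59971705e-03, -9.74187560e-04,  5.19397362e-06, -1.97061041e-03,
        3.65033989e-04,  3.88720831e-04,  9.57623362e-04]), 'joint_efforts': array([ 5.15691048e-03, -9.28478980e+01,  1.98517397e+00, -3.70523393e+01,
        1.82515680e-02,  5.31985730e-03,  2.01595907e-05]), 'position': array([0.14169457, 0.60846544, 0.2448109 ]), 'tool_rot': array([-3.14064566e+00,  5.90296286e-05,  2.91281993e+00]), 'force': array([ 0.56856424,  0.50362853, -0.05294108]), 'moment': array([ 0.06062734, -0.00362641, -0.0317395 ]), 'finger_force': 0.0, 'grip_width': 0.08526103805463334}
```

View pics/scene0.png

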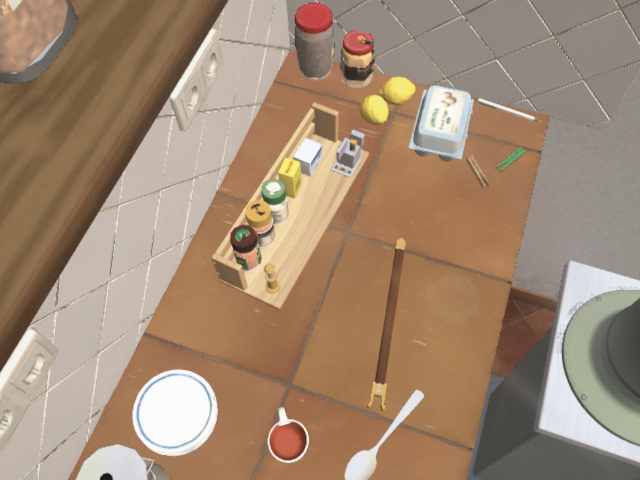

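View pics/top0.png

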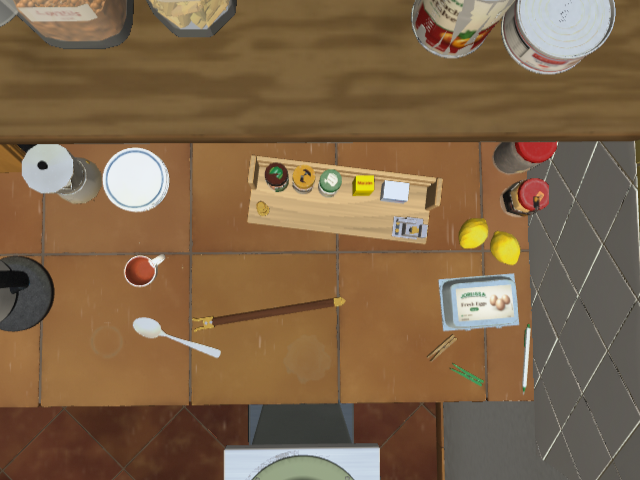

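The pictures show the rail on the counter (top view: fork near (205,323), point near (340,301)) and the rack behind it (post at (262,208), catch at (409,228)). I'll enlarge both areas.

```bash
python3 - <<'E'
import cv2,numpy as np
t=cv2.imread("pics/top0.png"); s=cv2.imread("pics/scene0.png")
a=cv2.resize(t[140:340,185:450],None,fx=3,fy=3,interpolation=cv2.INTER_CUBIC); cv2.imwrite("pics/topc.png",a)
b=cv2.resize(s[90:310,210:380],None,fx=2.7,fy=2.7,interpolation=cv2.INTER_CUBIC)
cv2.imwrite("pics/scc.png",b)
E
cat > h.py <<'E'
import numpy as np,cv2
from workcell import camera_model
def cam(n):
    m=camera_model(n); return 240/np.tan(np.radians(m["vfov"]/2)),np.array([m["cx"],m["cy"]]),np.array(m["R"]),np.array(m["t"])
def ray(n,p):
    f,c,R,t=cam(n); d=np.append((np.array(p)-c)/f,1); return -R.T@t,R.T@d
def onz(n,p,z):
    o,d=ray(n,p); return o+d*(z-o[2])/d[2]
def proj(n,X):
    f,c,R,t=cam(n); q=R@X+t; return f*q[:2]/q[2]+c
def two(p,q):
    (o,d),(a,b)=ray("top",p),ray("scene",q)
    k=np.linalg.lstsq(np.c_[d,-b],a-o,rcond=None)[0]; u,v=o+k[0]*d,a+k[1]*b
    return (u+v)/2,np.linalg.norm(u-v)
E
```

```text
(no output)
```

View pics/topc.png

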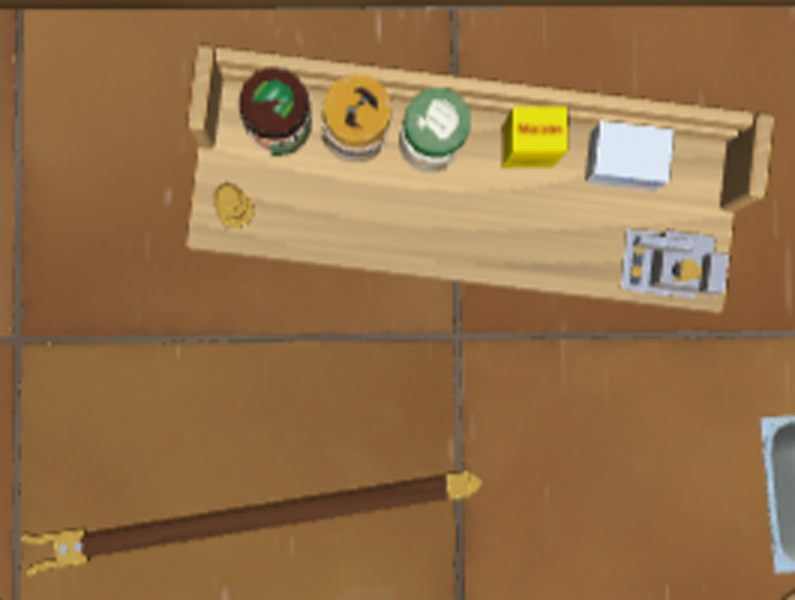

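View pics/scc.png

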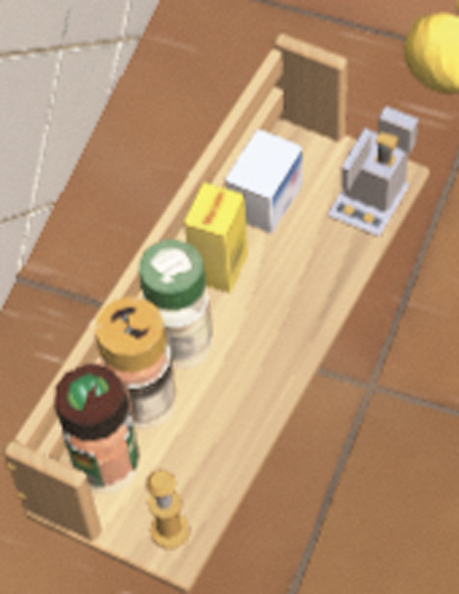

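Run:
```python
from h import *
np.set_printoptions(precision=4,suppress=True)
T=lambda x,y:(x/3+185-.33,y/3+140-.33); S=lambda x,y:(x/2.7+210-.3,y/2.7+90-.3)
P={}
for n,a,b in [("frontL",(188,247),(187,590)),("frontR",(722,310),(428,170)),("head",(229,199),(161,481)),("roller",(686,270),(387,150)),
 ("carton",(633,152),(265,160)),("backrail L",(213,47),(10,450)),("backR",(773,115),(345,57))]:
    P[n],e=two(T(*a),S(*b)); print(n,P[n],round(e,4))
d=P["frontL"]-P["frontR"]; print("yaw",np.arctan2(-d[0],d[1]),np.linalg.norm(d))
# board edge with z from plane
for z in(0,.01,.015):
  a,b=onz("top",T(188,247),z),onz("top",T(722,310),z);d=a-b;print(z,a,b,np.arctan2(-d[0],d[1]),np.linalg.norm(d))
# rail: segmentation
for cn,box in(("top",(190,280,360,340)),("scene",(350,230,420,415))):
    im=cv2.imread(f"pics/{cn}0.png"); x0,y0,x1,y1=box; c=im[y0:y1,x0:x1].astype(int)
    dark=(c[...,2]<110)&(c[...,2]>c[...,0]+15)
    hsv=cv2.cvtColor(im,cv2.COLOR_BGR2HSV)[y0:y1,x0:x1].astype(int)
    br=(hsv[...,0]>=17)&(hsv[...,0]<=32)&(hsv[...,1]>110)&(hsv[...,2]>140)
    for nm,m in(("dark",dark),("brass",br)):
        k,l,st,ce=cv2.connectedComponentsWithStats(m.astype(np.uint8))
        for i in range(1,k):
            if st[i,4]>25: print(cn,nm,st[i]+[x0,y0,0,0,0],ce[i]+[x0,y0])
```

```text
frontL [0.6144 0.1093 0.0013] 0.0001
frontR [ 0.5675 -0.2632  0.0026] 0.0002
head [0.6384 0.0754 0.082 ] 0.0012
roller [ 0.5903 -0.226   0.0638] 0.0012
carton [ 0.6702 -0.1931  0.0586] 0.001
backrail L [0.7384 0.0856 0.0785] 0.0006
backR [ 0.6676 -0.2866  0.074 ] 0.0497
yaw -0.1253227213230536 0.37549414169588263
0 [0.6145 0.1094 0.    ] [ 0.5677 -0.2638  0.    ] -0.1246612605608553 0.3761385314988531
0.01 [0.6135 0.1085 0.01  ] [ 0.5672 -0.2615  0.01  ] -0.12466126056085527 0.3729151832628538
0.015 [0.6131 0.108  0.015 ] [ 0.5669 -0.2604  0.015 ] -0.12466126056085569 0.37130350914485416
top dark [190 288   2  30  39] [190.2308 300.9744]
top dark [ 212  298  122   29 1044] [272.6255 311.3985]
top dark [336 307   4  33  99] [337.6667 324.2121]
top brass [334 297  12  10  88] [338.8182 301.25  ]
top brass [192 316  22  24 208] [202.2837 324.9663]
top brass [288 327  29  13 128] [302.3828 335.8828]
scene dark [393 249  10  20  82] [396.6463 257.1951]
scene dark [385 277   8  44  72] [388.6389 296.7083]
scene dark [375 322  10  62 219] [380.2603 361.5297]
scene dark [385 346   4  24  33] [386.3636 357.2727]
scene brass [395 238  11  12  97] [400.4021 243.7938]
scene brass [367 381  20  30 247] [377.7368 393.6802]
```

Run:
```python
from h import *
np.set_printoptions(precision=4,suppress=True)
T=lambda x,y:(x/3+185-.33,y/3+140-.33)
for z in(.009,.014):
  a=onz("top",T(482,485),z); b=onz("top",T(25,555.5),z); d=b-a; L=np.linalg.norm(d); u=d/L
  print(z,a,b,L,"yaw",np.arctan2(-d[0],d[1]),"grip",(a+u*.105), (b-u*.211))
im=cv2.imread("pics/top0.png").astype(int); c=im[290:335,212:336]
m=((c[...,2]<110)&(c[...,2]>c[...,0]+15)).astype(np.uint8)
k,l,st,ce=cv2.connectedComponentsWithStats(m); i=1+np.argmax(st[1:,4])
ys,xs=np.where(l==i); vx,vy,x0,y0=cv2.fitLine(np.c_[xs+212,ys+290].astype(np.float32),cv2.DIST_L2,0,.01,.01).ravel()
p=onz("top",(x0-40*vx,y0-40*vy),.015);q=onz("top",(x0+40*vx,y0+40*vy),.015);d=p-q
print("bar line yaw",np.arctan2(-d[0],d[1]),"mid",onz("top",(x0,y0),.015))
for n,px in(("yellow",(537,119)),("green",(436,113)),("orange",(356,109)),("dark",(274,103))):
  print(n,onz("top",T(*px),.08 if n=="yellow" else .107))
```

```text
0.009 [ 0.4477 -0.0933  0.009 ] [0.4026 0.2202 0.009 ] 0.31673724862166003 yaw 0.1431543414871132 grip [0.4328 0.0106 0.009 ] [0.4327 0.0113 0.009 ]
0.014 [ 0.448  -0.0929  0.014 ] [0.403  0.2192 0.014 ] 0.31536954789203586 yaw 0.14315434148711334 grip [0.433 0.011 0.014] [0.4331 0.0104 0.014 ]
bar line yaw 0.15047663009780107 mid [0.4288 0.0566 0.015 ]
yellow [ 0.6896 -0.1265  0.08  ]
green [ 0.6892 -0.0587  0.107 ]
orange [ 0.692  -0.0076  0.107 ]
dark [0.6962 0.0447 0.107 ]
```

move_arm(moves=[[0,0,30,0],[40,-50,30,-0.1],[80,-110,30,-0.2],[120,-170,30,-0.4],[160,-230,30,-0.6],[200,-290,30,-0.8],[230,-350,30,-1.0],[250,-410,30,-1.1],[270,-470,0,-1.18],[280,-530,-30,-1.18],[280,-590,-60,-1.18],[278,-650,-90,-1.18]])

```text
clock: 1.6
position: [0.4179, 0.0127, 0.1815]
tool_rot: [3.141, 0.0, 1.733]
force: [1.5, 0.8, 0.2]
grip_width: 0.0852
finger_force: 0.0
```

move_arm(moves=[[0,0,0,0],[0,0,0,0],[0,0,0,0]], gripper=1.0, newtons=100)

```text
clock: 1.98
position: [0.4181, 0.0155, 0.1825]
tool_rot: [3.141, -0.0, 1.735]
force: [0.1, 0.3, -0.9]
grip_width: 0.0854
finger_force: 0.0
```

move_arm(moves=[[16,-4.5,-40,-0.016],[16,-4.5,-80,-0.016],[16,-4.5,-120,-0.016],[16,-4.5,-145,-0.016],[16,-4.5,-155,-0.016],[16,-4.5,-155,-0.016]])

```text
clock: 2.72
position: [0.434, 0.0104, 0.0273]
tool_rot: [-3.141, -0.0, 1.718]
force: [0.0, 0.7, 0.4]
grip_width: 0.0853
finger_force: 0.0
```

Run:
```python
from workcell import monitor, grab_frame
import cv2
s=monitor.observe(); print(s['position'],s['force'])
t=grab_frame("top"); c=cv2.resize(t[270:350,185:365],None,fx=3,fy=3,interpolation=2); s=grab_frame("scene"); d=cv2.resize(s[230:420,330:450],None,fx=2,fy=2)
import numpy as np
o=np.zeros((400,800,3),np.uint8); o[:240,:540]=c; o[:380,550:790]=d; cv2.imwrite("pics/g1.png",o)
```

```text
[0.43395237 0.0103685  0.02730199] [0.04819205 0.71326237 0.35074219]
```

View pics/g1.png

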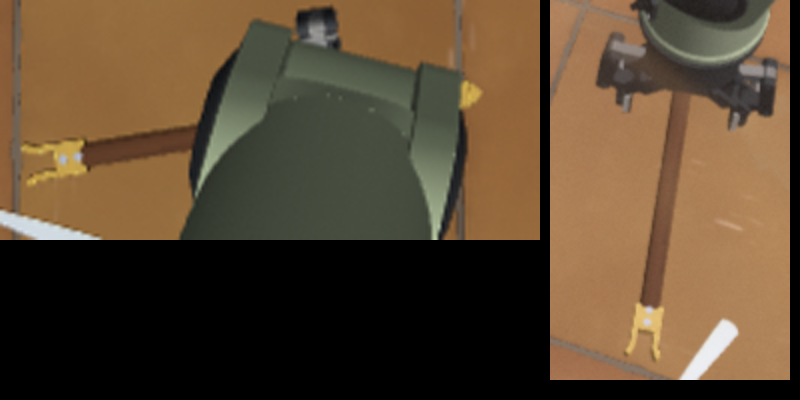

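The rail runs between the open fingers, fork at crop (45,160). Lower slightly and close.

move_arm(moves=[[0,0,-5,0],[0,0,-9,0],[0,0,-9,0],[0,0,-9,0],[0,0,-9,0],[0,0,-9,0],[0,0,-9,0]], gripper=0, newtons=100)

```text
clock: 3.7
position: [0.4338, 0.0098, 0.0185]
tool_rot: [3.141, -0.0, 1.717]
force: [-1.8, -0.1, 11.8]
grip_width: 0.0132
finger_force: 98.2
```

move_arm(moves=[[0,0,30,0],[0,0,60,0],[10,-20,100,-0.1],[25,-50,101,-0.22],[40,-80,101,-0.35],[55,-110,101,-0.48],[68,-140,101,-0.6],[76,-156,101,-0.67],[76,-156,101,-0.67],[76,-156,101,-0.67],[76,-156,101,-0.67]])

```text
clock: 5.08
position: [0.5097, -0.1451, 0.1191]
tool_rot: [-3.141, -0.0, 1.049]
force: [-0.3, 0.1, -1.5]
grip_width: 0.0133
finger_force: 98.5
```

Run:
```python
from workcell import monitor, grab_frame
import cv2
import numpy as np
s=monitor.observe(); print(s['position'],s['force'],s['tool_rot'])
t=grab_frame("top");s=grab_frame("scene");cv2.imwrite("pics/t2.png",t);cv2.imwrite("pics/s2.png",s)
o=np.zeros((600,800,3),np.uint8)
o[:,:430]=cv2.resize(t[160:360,220:363],(430,600),interpolation=2)
o[:,440:]=cv2.resize(s[120:320,240:360],(360,600),interpolation=2); cv2.imwrite("pics/g2.png",o)
```

```text
[ 0.50965508 -0.14512272  0.11911572] [-0.32639899  0.11253839 -1.54132443] [-3.14106270e+00 -3.89904003e-04  1.04878299e+00]
```

View pics/g2.png

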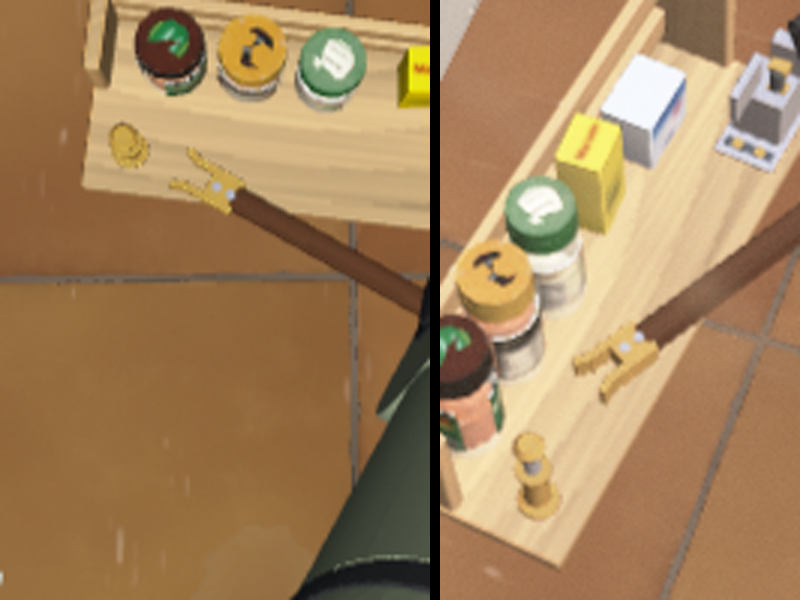

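Prong tips at top crop (190,152),(171,184), scene crop (577,367),(603,397); post head top (122,131)/(530,441).

```bash
python3 - <<'E'
from h import *
np.set_printoptions(precision=4,suppress=True)
T=lambda x,y:(x/3.007+220-.33,y/3+160-.33); S=lambda x,y:((x-440)/3+240-.33,y/3+120-.33)
a,e=two(T(190,152),S(577,367)); b,f=two(T(171,184),S(603,397)); h,g=two(T(123,131),S(530,439)); print(a,e,b,f,h,g)
m=(a+b)/2; w=a-b; print("mouth",m,np.linalg.norm(w),"yaw from prongs",np.arctan2(w[1],w[0]))
# predicted
tcp=np.array([.50966,-.14512]);psi=1.0488-np.pi/2;u=np.array([-np.sin(psi),np.cos(psi)])
print("pred mouth",tcp+u*.211, "psi",psi)
d=m[:2]-tcp; print("along",d@u,"across",d@[u[1],-u[0]])
E
python3 - <<'E'
from h import *
# bar axis in top view: brown mask on the bar part
im=cv2.imread("pics/t2.png"); c=im[215:265,298:358].astype(int)
m=((c[...,2]<120)&(c[...,2]>c[...,0]+15)).astype(np.uint8)
k,l,st,ce=cv2.connectedComponentsWithStats(m); i=1+np.argmax(st[1:,4]); ys,xs=np.where(l==i); print(st[i])
vx,vy,x0,y0=cv2.fitLine(np.c_[xs+298,ys+215].astype(np.float32),cv2.DIST_L2,0,.01,.01).ravel()
for z in(.109,.115):
  p=onz("top",(x0-20*vx,y0-20*vy),z);q=onz("top",(x0+20*vx,y0+20*vy),z);d=p-q
  mid=(p+q)/2;psi=1.0488-np.pi/2;u=np.array([-np.sin(psi),np.cos(psi)]);e=mid[:2]-[.50966,-.14512]
  print("bar yaw",np.arctan2(-d[0],d[1]),mid,"across at",e@u,e@[u[1],-u[0]])
E
```

```text
[0.626  0.0319 0.1052] 0.0007342280765987963 [0.6058 0.0442 0.104 ] 0.0005702415217155926 [0.6403 0.0751 0.0881] 0.0041382702913359175
mouth [0.6159 0.038  0.1046] 0.023629509909886333 yaw from prongs -0.5445183820988478
pred mouth [0.6149 0.0378] psi -0.5219963267948966
along 0.2117552126983338 across 0.0007811178763497822
[  0   8  60  42 795]
bar yaw -0.47303473337832685 [ 0.5600525  -0.05230711  0.109     ] across at 0.10557887082277112 -0.0025960798621454464
bar yaw -0.47303473337832536 [ 0.55972907 -0.05199353  0.115     ] across at 0.10568942221661035 -0.0030327928058125966
```

move_arm(moves=[[0,0,-20,0],[0.5,-0.3,-38.5,0],[1,-0.5,-38.5,0],[6,8,-38.5,0],[11,17,-38.5,0],[16,25.5,-38.5,0],[19,30,-38.5,0],[21.2,34,-38.5,0],[21.2,34,-38.5,0],[21.2,34,-38.5,0]])

```text
clock: 6.42
position: [0.5309, -0.1124, 0.0806]
tool_rot: [3.142, 0.0, 1.046]
force: [-0.1, -0.3, -0.9]
grip_width: 0.0133
finger_force: 98.4
```

Run:
```python
from workcell import monitor, grab_frame
import cv2
import numpy as np
s=monitor.observe(); print(s['position'],s['force'],s['tool_rot'])
t=grab_frame("top");s=grab_frame("scene");cv2.imwrite("pics/t3.png",t);cv2.imwrite("pics/s3.png",s)
o=np.zeros((400,800,3),np.uint8)
o[:,:400]=cv2.resize(t[180:240,240:300],(400,400),interpolation=2)
o[:,400:]=cv2.resize(s[235:305,255:325],(400,400),interpolation=2); cv2.imwrite("pics/g3.png",o)
```

```text
[ 0.53091735 -0.11240663  0.08064175] [-0.13453566 -0.32895808 -0.92095516] [3.14158554e+00 1.71334161e-04 1.04641018e+00]
```

View pics/g3.png

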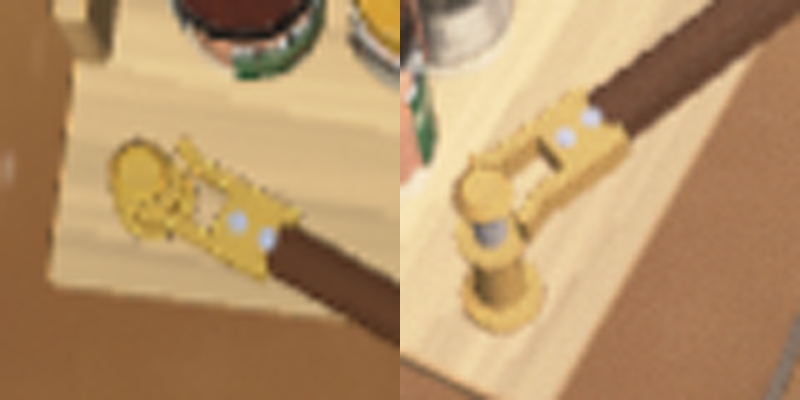

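The fork mouth lines up with the post head (top crop head (140,170) on the rivet line). Advance.

move_arm(moves=[[2,3.5,0,0],[4,7,0,0],[6,10.5,0,0],[7,12.2,0,0],[7.5,13,0,0],[8,14,0,0],[8,14,0,0]])

```text
clock: 7.4
position: [0.539, -0.0981, 0.0806]
tool_rot: [-3.142, -0.0, 1.047]
force: [-0.3, -0.4, -1.7]
grip_width: 0.0133
finger_force: 98.4
```

move_arm(moves=[[0.5,0.9,0,0],[1,1.7,0,0],[1,1.7,0,0]])

```text
clock: 7.78
position: [0.5401, -0.0964, 0.0806]
tool_rot: [-3.142, -0.0, 1.047]
force: [0.0, -0.2, -1.6]
grip_width: 0.0131
finger_force: 98.4
```

move_arm(moves=[[0.5,0.9,0,0],[1,1.7,0,0],[1,1.7,0,0]])

```text
clock: 8.15
position: [0.5411, -0.0946, 0.0806]
tool_rot: [-3.142, 0.0, 1.047]
force: [-0.3, -0.6, -1.3]
grip_width: 0.0127
finger_force: 98.4
```

move_arm(moves=[[0.5,0.9,0,0],[0.5,0.9,0,0]])

```text
clock: 8.4
position: [0.5413, -0.0943, 0.0806]
tool_rot: [-3.141, 0.001, 1.046]
force: [-3.3, -3.6, -1.4]
grip_width: 0.0135
finger_force: 98.4
```

Fork bottomed with ~5 N. Hold a moment, then feel for the collar height.

move_arm(moves=[[0,0,0,0],[0,0,0,0],[0,0,-0.5,0],[0,0,-1,0],[0,0,-1.5,0]])

```text
clock: 9.02
position: [0.5413, -0.0943, 0.0791]
tool_rot: [3.142, 0.0, 1.046]
force: [-3.4, -6.0, -1.4]
grip_width: 0.0129
finger_force: 98.6
```

move_arm(moves=[[0,0,-0.5,0],[0,0,-1,0],[0,0,-1,0]])

```text
clock: 9.4
position: [0.5413, -0.0943, 0.0782]
tool_rot: [3.142, 0.0, 1.046]
force: [-3.6, -4.6, 0.1]
grip_width: 0.0133
finger_force: 98.7
```

```bash
cat > sw.py <<'E'
import sys,numpy as np
p0,a,n=float(sys.argv[1]),float(sys.argv[2]),int(sys.argv[3])
u=lambda p:np.array([-np.sin(p),np.cos(p)])
for d in np.linspace(0,a,n+1)[1:]:
    e=-(u(p0+d)-u(p0))*195.5; print("[%.2f, %.2f, 0, %.3f]"%(e[0],e[1],d),end=", ")
print("press unit",u(p0+a))
E
python3 sw.py -0.524 0.15 5; python3 sw.py -0.374 0.15 5
```

```text
[5.12, -2.86, 0, 0.030], [10.33, -5.56, 0, 0.060], [15.61, -8.11, 0, 0.090], [20.97, -10.49, 0, 0.120], [26.39, -12.72, 0, 0.150], press unit [0.36534184 0.93087343]
[5.49, -2.06, 0, 0.030], [11.04, -3.96, 0, 0.060], [16.65, -5.68, 0, 0.090], [22.30, -7.24, 0, 0.120], [28.00, -8.63, 0, 0.150], press unit [0.22213146 0.97501673]
```

move_arm(moves=[[-0.1,-0.2,0.7,0],[5.0,-3.0,0.7,0.03],[10.2,-5.7,0.7,0.06],[15.5,-8.3,0.7,0.09],[20.9,-10.7,0.7,0.12],[26.3,-12.9,0.7,0.15],[26.3,-12.9,0.7,0.15],[26.3,-12.9,0.7,0.15]])

```text
clock: 10.4
position: [0.5677, -0.1068, 0.0788]
tool_rot: [-3.142, 0.0, 1.196]
force: [-1.8, -5.4, 0.3]
grip_width: 0.0132
finger_force: 98.6
```

move_arm(moves=[[-0.1,-0.3,0,0],[5.4,-2.4,0,0.03],[10.9,-4.3,0,0.06],[16.5,-6.0,0,0.09],[22.2,-7.6,0,0.12],[22.2,-7.6,0,0.12],[22.2,-7.6,0,0.12]])

```text
clock: 11.28
position: [0.59, -0.1141, 0.0787]
tool_rot: [-3.141, -0.0, 1.317]
force: [-0.3, -0.4, -1.1]
grip_width: 0.0131
finger_force: 98.5
```

move_arm(moves=[[0.15,0.5,0,0],[1.9,0.05,0,0.01],[3.9,-0.4,0,0.02],[5.8,-0.8,0,0.03],[5.8,-0.8,0,0.03],[5.8,-0.8,0,0.03]])

```text
clock: 12.02
position: [0.5958, -0.1153, 0.0788]
tool_rot: [-3.142, 0.0, 1.347]
force: [-1.4, -3.5, -1.2]
grip_width: 0.0131
finger_force: 98.5
```

move_arm(moves=[[0.95,-0.25,0,0.005],[1.9,-0.45,0,0.01],[2.85,-0.65,0,0.015],[3.8,-0.85,0,0.02],[3.8,-0.85,0,0.02]])

```text
clock: 12.65
position: [0.5997, -0.1161, 0.0788]
tool_rot: [-3.142, 0.0, 1.367]
force: [-1.2, -5.1, -1.6]
grip_width: 0.0133
finger_force: 98.5
```

move_arm(moves=[[0.95,-0.2,0,0.005],[1.9,-0.4,0,0.01],[1.9,-0.4,0,0.01]])

```text
clock: 13.02
position: [0.6015, -0.1165, 0.0788]
tool_rot: [-3.141, 0.0, 1.377]
force: [-1.8, -5.6, -1.3]
grip_width: 0.0133
finger_force: 98.5
```

move_arm(moves=[[0.9,-0.5,0,0.005],[1.9,-0.7,0,0.01],[1.9,-0.7,0,0.01]])

```text
clock: 13.4
position: [0.603, -0.1167, 0.0787]
tool_rot: [-3.14, -0.0, 1.387]
force: [-4.9, -1.2, 1.6]
grip_width: 0.0133
finger_force: 99.0
```

move_arm(moves=[[0.95,-0.2,0,0.005],[1.9,-0.4,0,0.01],[1.9,-0.4,0,0.01]])

```text
clock: 13.78
position: [0.6047, -0.117, 0.0787]
tool_rot: [-3.14, -0.001, 1.397]
force: [-6.1, -1.0, 1.7]
grip_width: 0.0132
finger_force: 99.1
```

move_arm(moves=[[0.95,-0.15,0.3,0.005],[0.95,-0.15,0.3,0.005]])

```text
clock: 14.02
position: [0.6059, -0.1172, 0.0789]
tool_rot: [-3.14, -0.0, 1.402]
force: [-4.0, -1.2, -2.4]
grip_width: 0.0135
finger_force: 98.3
```

move_arm(moves=[[0.95,-0.15,0,0.005],[0.95,-0.15,0,0.005]])

```text
clock: 14.28
position: [0.6077, -0.1175, 0.0791]
tool_rot: [3.141, -0.0, 1.407]
force: [1.6, -1.1, -6.4]
grip_width: 0.0132
finger_force: 97.9
```

move_arm(moves=[[0.8,-0.15,-0.4,0.004],[0.8,-0.15,-0.4,0.004]])

```text
clock: 14.52
position: [0.6089, -0.1178, 0.079]
tool_rot: [3.14, -0.0, 1.411]
force: [5.0, 0.4, -5.2]
grip_width: 0.0132
finger_force: 98.2
```

Run:
```python
from workcell import monitor, grab_frame
import cv2, numpy as np
s=monitor.observe(); print(s['position'],s['force'],s['moment'],s['tool_rot'])
t=grab_frame("top");s=grab_frame("scene")
o=np.zeros((400,800,3),np.uint8)
o[:,:400]=cv2.resize(t[190:250,370:430],(400,400),interpolation=2)
o[:,400:]=cv2.resize(s[115:195,310:390],(400,400),interpolation=2); cv2.imwrite("pics/g4.png",o)
```

```text
[ 0.60893134 -0.11778454  0.07898388] [ 5.01415708  0.3782499  -5.19118566] [-0.19015938 -1.25544813  0.31894787] [ 3.13993802e+00 -1.48223169e-04  1.41129821e+00]
```

View pics/g4.png

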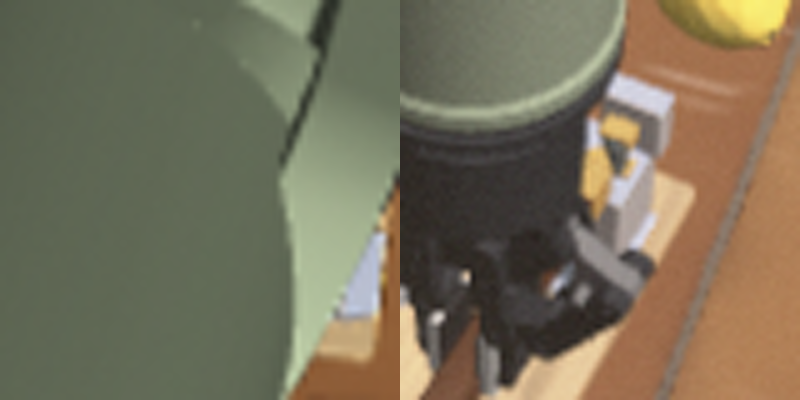

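The point (brass at scene crop (595,180)) is behind the roller and being pulled in; follow it.

move_arm(moves=[[0.8,-0.1,-0.4,0.004],[0.8,-0.1,-0.4,0.004]])

```text
clock: 14.88
position: [0.6094, -0.1179, 0.0787]
tool_rot: [3.141, -0.0, 1.415]
force: [4.8, 2.0, 3.3]
grip_width: 0.0128
finger_force: 99.2
```

move_arm(moves=[[0.6,-0.1,-0.2,0.003],[0.6,-0.1,-0.2,0.003]])

```text
clock: 15.12
position: [0.6095, -0.1179, 0.0783]
tool_rot: [-3.142, -0.0, 1.418]
force: [1.4, 3.0, 4.9]
grip_width: 0.0137
finger_force: 99.5
```

move_arm(moves=[[0,0.1,0.3,0],[0,0.1,0.3,0]])

```text
clock: 15.38
position: [0.6094, -0.1179, 0.0784]
tool_rot: [-3.141, -0.0, 1.418]
force: [2.4, 1.7, 0.7]
grip_width: 0.0131
finger_force: 98.8
```

move_arm(moves=[[0,0,0,0],[0,0,0,0],[0,0,0,0],[0,0,0,0]], gripper=0.4)

```text
clock: 15.88
position: [0.6094, -0.1181, 0.0784]
tool_rot: [-3.141, 0.0, 1.418]
force: [0.5, 0.6, 0.2]
grip_width: 0.0342
finger_force: 0.0
```

move_arm(moves=[[0,0,10,0],[0,0,25,0],[0,0,50,0],[0,0,90,0],[-40,0,130,0],[-90,40,140,0],[-140,100,140,0],[-160,160,140,0],[-170,220,140,0],[-170,270,140,0],[-170,270,140,0]])

```text
clock: 17.25
position: [0.4389, 0.1563, 0.2192]
tool_rot: [3.141, -0.002, 1.424]
force: [-0.5, -1.1, 0.4]
grip_width: 0.034
finger_force: 0.0
```

Run:
```python
from workcell import monitor, grab_frame
import cv2, numpy as np
t=grab_frame("top");s=grab_frame("scene"); print(monitor.observe()['clock'])
o=np.zeros((600,800,3),np.uint8)
o[:220,:420]=cv2.resize(t[140:250,240:450],(420,220),interpolation=2)
o[230:600,:370]=cv2.resize(t[200:250,385:435],(370,370),interpolation=2)
o[:600,430:]=cv2.resize(s[95:315,225:360],(370,600),interpolation=2); cv2.imwrite("pics/g5.png",o)
```

```text
17.35
```

View pics/g5.png

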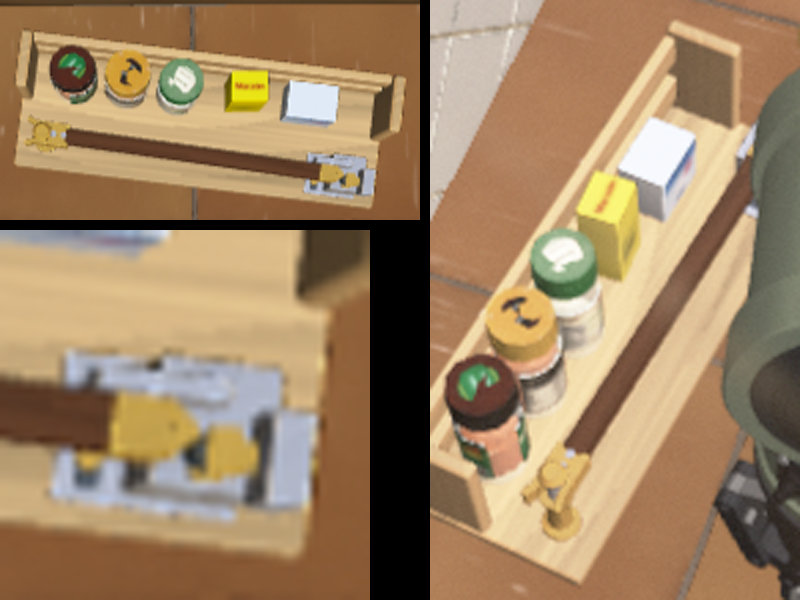

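The rail lies on collar and ledge, with its point (close-up (195,427)) behind the roller (225,452). The fork is on the post and the jars have not moved.

```bash
python3 -c "
from workcell import bot
print(bot.job_done())"
```

```text
the job is handed in; nothing more can be done
None
```

The guard rail is back on the rack and the job is handed in (no verdict was shown). The fork is bottomed on the post, the point snapped in behind the roller, and the gripper is clear. The jars and boxes look unmoved in the final pictures, and it took about 17 s of the 64 s allowed.

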